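Level the sprung table of a levelling stand

ROBOT

A 7-joint arm with a two-finger parallel gripper is mounted at the origin on a cart in front of the work surface, level with it; the furniture and walls round the work are solid. World frame = base frame: x ahead of the robot, y to its left, z up, the work surface at z = 0. Lengths are in m, angles in rad, forces in N, time in s.
With the tool pointing down it reaches from about 0.35 to 0.9 m from the base axis. Payload 8.1 kg.
Tool frame: the origin (TCP) lies midway between the tips of the shut fingers; the grasp point (between the pads) lies arm.grasp_offset behind it (arm.grasp_offset is the distance from the TCP to the grasp point, in m); z points along the fingers, y is the line along which they close (so a half turn about z gives the same grasp; the last joint's range is limited). The gripper opens to 92 mm and grips with 3 to 60 N. Pads are 19 mm wide; open, the fingers measure 130 mm over their backs; the gripper's body (75 mm by 190 mm) begins 47 mm behind the grasp point.
Start: joints at [-1.212, 0.434, 0.025, 1.573, -0.012, 1.134, -0.075], TCP at [0.279, 0.56, 0.227] pointing down, gripper open.
Joint ranges: [-2.62, 2.62], [-0.44, 2.09], [-1.27, 1.32], [0.08, 2.57], [-1.32, 4.46], [0.12, 2], [-2.74, 2.74]. Speed limits (rad/s): [2.22, 2.22, 3.01, 3.01, 3.14, 3.14, 3.14].

INTERFACE

Orientations are given as a rotation vector (axis times angle).
In Python, from cell import observe, imaging, arm gives the robot as it stands.
- The arm moves only by the tool apply_moves, never from a script. Its argument "commands" is a list of rows, each a list of 5 numbers: the opening in per cent of the stroke, from 0 (shut) to 100 (fully open), then the shift along the world's x, y, z in units of 0.06 m (1.0 is 0.06 m), then the turn about the world's z in units of 0.5 rad (1.0 is 0.5 rad). A call has 1 to 12 rows; each row shifts and turns the commanded pose from where the row before left it; what a row does not reach is not made up. A row lasts 1/8 s, in which the tool goes at most 62.5 mm and 10.7 degrees, less where a joint would pass 70% of its speed; a pose out of reach is approached as far as the arm can. A call with a number of a shift or a turn outside -1 to 1 is refused whole. A call with a gripper value outside its range is refused whole. The fingers move at their own pace and stop on an object; "newtons" is the grip in N (left out, the last holds). Time passes only in rows, so rows that do not move let the fingers close. It gives the time, the measured TCP pose, the force, the opening and the grip force at its end, in the units of the state.
- observe(): the state, without advancing time (a new reading comes with each control period).
- imaging.get_image(name): name is "scene" or "top" or "wrist"; returns (picture, depth): 420x560x3 uint8, red, green, blue; 420x560 float32, m along the optical axis (not along the pixel's ray), 0 where there is no reading.
- imaging.camera_params(name): a dict with "camera_matrix" (3x3 intrinsics, pixels), "dist" ([k1, k2, p1, p2, k3] as OpenCV has them; the pictures are not rectified), "origin" and "rotation" of the camera in the world; the wrist camera has in their place "tool_from_camera" (4x4, takes a point from camera to tool coordinates, whose origin is the TCP and whose axes are the flange's). Camera axes: x right, y up, looking along -z (the intrinsics and any distortion apply to the point x, -y, -z); pixel columns grow to the right and rows downward; lengths in m; the calibration is good to about 2 mm. A picture is of the moment at which its call begins: read the wrist's pose just before it. camera_params takes no time and is no camera call.
- arm.sign_off(): hands the job in; it is judged then, once.
The state is a dict: "clock": time; "joints": joint angles; "dq": joint speeds; "joint_efforts": joint torques, N m; "position": TCP position; "ee_rot": TCP orientation; "force": force on the tool from outside, world axes, zero at the start; "ft_torque": the same for the moment, N m; "width": opening from 0.0 (shut) to 1.0 (fully open); "gripper_force": force on a finger pad.
Only numpy, scipy, OpenCV 4.12 (cv2) and the standard library are available. Lean on these libraries where they do the work, as an engineer would, in place of code of your own. Each camera call takes 0.05 s, during which the arm holds its last target. There are 200 camera calls.

TASK

Set the spirit level lengthwise on the table top of the levelling stand and let go of it. Then turn the hand crank, through as many turns as it takes, so that the table is level when it is pressed right down on its springs, with the bubble between its two lines. Finish by pressing down on the level with the fingers so that the table stays fully down with the bubble centred, and end the program while still pressing; leave the other things on the bench alone.

Things in the scene. Friction and masses are not known exactly. Their poses are not given: they have to be found in the camera images.
- stand: Levelling stand, fixed to the bench: grey base plate 130 x 360 mm. Origin on the bench under the middle of the table; its y axis runs the long way. The table hinges on an axis along x at y = +122 mm, 50 mm above the bench; a vertical screw spindle with a hand crank stands at y = -180 mm. The spindle raises or lowers that end of the table.
- table_mid (a point): Middle of the upper face of the stand's steel table top, 120 mm (x) by 232 mm (y, the long way, towards the hinge), about 80 mm above the bench; z is its normal. It rests on springs: left alone, also with the level on it, its crank end stands 0.035 rad higher than when pressed down. Pressing it down takes 4 to 6 N at the middle over 4 to 5 mm (more travel nearer the crank); then it is solid.
- table (a joint): How far the table top has risen on its springs above its pressed-down seat: 0 rad fully down, 0.035 rad fully up (its state when left alone).
- spindle_axis (a point): Point on the fixed vertical axis of the crank spindle, at about the height of the handle's middle, 150 mm above the bench.
- crank_handle (a point): Middle of the crank's upright round black handle, 18 mm thick, 48 mm tall (128 to 176 mm above the bench), spinning on its pin; it runs on a level circle of 50 mm radius. Clockwise from above raises the crank end of the table 0.04 rad per turn; at the start that end is low by 1 to 3 turns. It needs about 3 N and stays where left; pressing the table does not turn it. Arm and hub end at 130 mm.
- level: Loose aluminium spirit level 180 (x) x 28 (y) x 50 mm, 0.16 kg, same either way round, black end caps; origin at the centre of its flat underside. The lower 28 mm is a full-width rail; on it two solid end blocks, flat tops 50 mm up, 38 to 90 mm off the middle; between them a greenish vial. At the start it lies on the bench right of the stand, beyond the crank, roughly pointing away from the robot.
- bubble_mid (a point): Middle of the white bubble (18 mm long) in the level's vial, 45 mm above the level's underside; it moves along the level's x axis towards the higher end, 25 mm for each 0.1 rad of tilt, at most 30 mm. Two black lines mark 13 mm either side of the level's middle; centred is x = 0 in the level's frame.
- screw_jar: Jar 45 x 105 mm standing behind the stand; a bystander to leave alone.
- oil_drop: Small dropper bottle 33 x 102 mm behind the stand; a bystander to leave alone.
- tape_measure: Yellow tape measure 33 x 85 x 62 mm at the back left; a bystander to leave alone.

How it is judged:
On the way, in this order (a step that is already met when the one before it is completed fails the run):
1. the level stands lengthwise on the table top, let go, with the crank end of the table still low (z of level in the frame of table_mid between -0.006 and 0.006 m and distance between level and table_mid below 0.05 m and angle between the x axis of level and the y axis of table_mid, either way round below 0.3 rad and angle between the z axis of level and the z axis of table_mid, either way round below 0.03 rad and contact force between the fingers and level below 0.1 N and height (world z) of table_mid below 0.0775 m), for 0.2 s.
2. the crank end of the table has been cranked up (height (world z) of table_mid above 0.0795 m), for 0.2 s.
At the end, for the whole second after the job is handed in: Fingers press on the level (over 2 N), which stands flat and lengthwise (within 0.3 rad) on the table within 50 mm of its middle; the table is fully down (under 0.006 rad) and level (within 0.018 rad); the bubble is within 4 mm of the middle; all stays still (x of bubble_mid in the frame of level between -0.004 and 0.004 m and angle between table_mid's own z axis and vertical below 0.018 rad and value of joint table below 0.006 rad and contact force between the fingers and level above 2 N and z of level in the frame of table_mid between -0.006 and 0.006 m and distance between level and table_mid below 0.05 m and angle between the x axis of level and the y axis of table_mid, either way round below 0.3 rad and angle between the z axis of level and the z axis of table_mid, either way round below 0.03 rad and linear speed of level below 0.02 m/s); the arm keeps its last pose, push and grip.
It fails at once if a bystander is moved (distance of any of screw_jar, oil_drop, tape_measure from where it was at the start of the episode above 0.03 m).
It also fails if it takes over 72 s, if anything falls off the work surface, if the arm or the gripper's body presses on something with over 40 N, if the wrist force passes 120 N, or if a joint passes its speed limit or range.

## Working session

There is one attempt and no reset: what is moved stays moved. The work goes in short steps, Python scripts to look and compute and a tool call to move; the robot and the scene stay as the last step left them, time stands still between calls to the robot, and variables do not carry over. Pictures are saved under pics/ and viewed, at most 10 in all, crops included, and the job is handed in when it is done.

Besides the shell and the picture viewer there is one more tool, called as name(argument=value, ...) on one line, values as JSON. apply_moves: Moves the arm, as the interface text tells. Its arguments: {"type":"object","properties":{"commands":{"type":"array"},"newtons":{"type":"number"}},"required":["commands"]}

```bash
mkdir -p pics; ls; cat > h.py <<'E'
import numpy as np, cv2
from cell import observe, imaging, arm
from scipy.spatial.transform import Rotation as R
def pix2w(name,depth,u,v,T=None):
    "pixel+depth -> world"
    p=imaging.camera_params(name); K=np.array(p["camera_matrix"]); 
    n=cv2.undistortPoints(np.array([[[u,v]]],float),K,np.array(p["dist"],float))[0,0]
    d=np.median([x for x in depth[int(v)-1:int(v)+2,int(u)-1:int(u)+2].ravel() if x>0] or [0])
    c=np.array([n[0]*d,-n[1]*d,-d])
    if name=="wrist":
        s=observe(); c=(np.array(p["tool_from_camera"])@np.r_[c,1])[:3]
        return R.from_rotvec(s["ee_rot"]).apply(c)+s["position"]
    return np.array(p["rotation"])@c+p["origin"]
def snap(name,tag):
    im,d=imaging.get_image(name); cv2.imwrite(f"pics/{tag}.png",im[:,:,::-1]); np.save(f"pics/{tag}.npy",d); return im,d
E
python3 - <<'E'
from h import *
s=observe(); print(s, arm.grasp_offset)
a,_=snap("scene","s0"); b,_=snap("top","t0")
for n in("scene","top"): print(imaging.camera_params(n))
E
```

```text
pics
{'clock': 0.0, 'joints': array([-1.21161106,  0.4352105 ,  0.02495539,  1.57412243, -0.01157956,
        1.13400561, -0.07510493]), 'dq': array([ 0.00047557, -0.00126945,  0.00029775, -0.00270914, -0.00102408,
       -0.00043142,  0.00075344]), 'joint_efforts': array([ 1.15028459e-03, -6.67854238e+01,  9.86187011e-01, -3.14474702e+01,
       -6.02759072e-02,  4.23740828e-02,  1.86851898e-04]), 'position': array([0.27828087, 0.55903815, 0.22594274]), 'ee_rot': array([-7.18970748e-01, -3.05799619e+00,  2.49276911e-03]), 'force': array([ 0.06396245, -0.40423089, -0.28041909]), 'ft_torque': array([-0.00113812,  0.05869696,  0.02389667]), 'gripper_force': 0.0, 'width': 1.0005195831226479} 0.0188
{'camera_matrix': array([[401.92444018,   0.        , 286.48225103],
       [  0.        , 401.92444018, 207.54671745],
       [  0.        ,   0.        ,   1.        ]]), 'dist': array([0.00207443, 0.        , 0.        , 0.        , 0.        ]), 'origin': array([ 0.22967884, -0.64038694,  0.99720485]), 'rotation': array([ 0.65664048, -0.19562781, -0.56216404])}
{'camera_matrix': array([[499.19566669,   0.        , 280.18973468],
       [  0.        , 499.19566669, 210.48133474],
       [  0.        ,   0.        ,   1.        ]]), 'dist': array([0.01658412, 0.        , 0.        , 0.        , 0.        ]), 'origin': array([ 0.42878868, -0.02492792,  1.3434705 ]), 'rotation': array([ 0.07944378, -0.11629057, -1.55849516])}
```

View pics/t0.png

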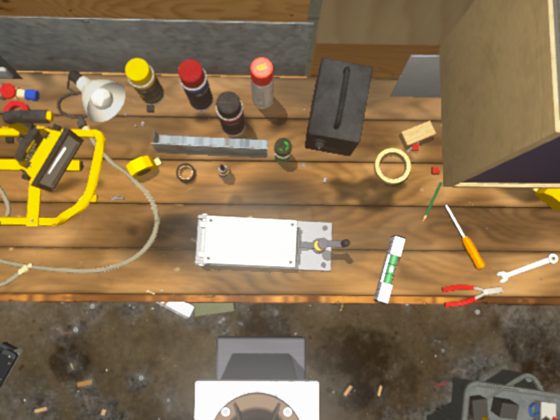

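View pics/s0.png

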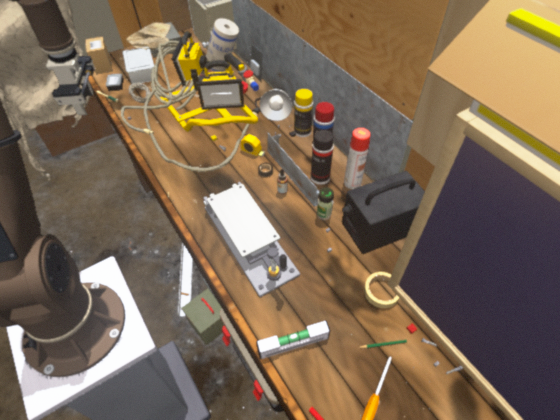

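The views show the table white at about (200–298, 215–268) in top, the spindle near (318,245), the handle near (345,243), and the level from (398,238) to (384,300). I'll enlarge that region next.

```bash
sed -i 's/np.array(p\["rotation"\])@c/R.from_rotvec(p["rotation"]).apply(c)/' h.py
python3 - <<'E'
from h import *
im=cv2.imread("pics/t0.png"); c=im[200:310,190:420]
cv2.imwrite("pics/t0c.png",cv2.resize(c,None,fx=3.4,fy=3.4,interpolation=cv2.INTER_CUBIC))
d=np.load("pics/t0.npy")
for n,u,v in [("tl",203,217),("tr",296,220),("bl",199,264),("br",294,267),("mid",248,242),("spindle",318,245),("handle",345,243),("lev a",398,241),("lev b",384,296),("jar",283,149),("drop",223,170),("tape",143,165),("bench",360,260)]:
    print(n,pix2w("top",d,u,v).round(4))
E
```

```text
tl [0.5706 0.1442 0.0613]
tr [ 0.5706 -0.0981  0.0132]
bl [0.4503 0.1516 0.057 ]
br [ 0.4453 -0.0933  0.0159]
mid [0.5068 0.0271 0.0717]
spindle [ 0.4979 -0.1462  0.1237]
handle [ 0.5004 -0.2046  0.1749]
lev a [ 0.5146 -0.3621  0.0505]
lev b [ 0.373  -0.3234  0.0488]
jar [ 0.7423 -0.0593  0.1031]
drop [0.6906 0.0939 0.0801]
tape [0.705  0.3034 0.0601]
bench [ 0.4658 -0.2718 -0.0011]
```

View pics/t0c.png

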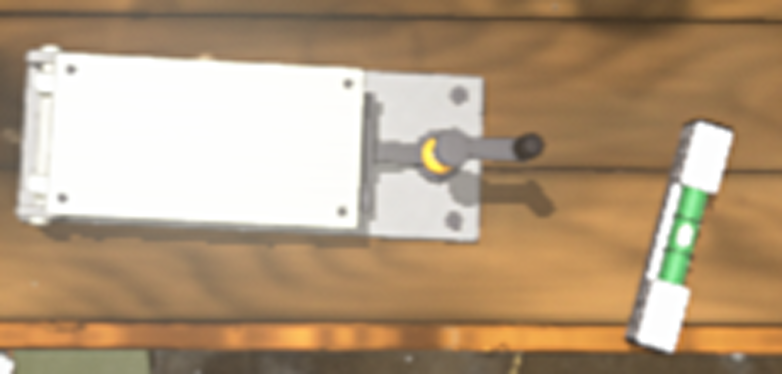

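The crop shows the hub at crop (452,150), the handle top at (528,147), table screw holes at (71,69), (348,83), (62,198) and (342,211), and the level's top block corners at (693,121), (731,132), (627,340) and (670,352).

```bash

python3 - <<'E'
from h import *
d=np.load("pics/t0.npy")
f=lambda u,v: pix2w("top",d,190+u/3.4,200+v/3.4)
P={n:f(u,v) for n,u,v in [("h1",71,69),("h2",348,83),("h3",62,198),("h4",342,211),("hub",452,150),("handle",527,147),("la",708,135),("lb",655,335),("la2",704,165),("lb2",664,305),("bub",685,235)]}
for k,p in P.items(): print(k,p.round(4))
a=P["h1"]+P["h3"]-P["h2"]-P["h4"]; print("y axis dir",np.arctan2(-a[0],a[1]), "mid",sum(P[k] for k in("h1","h2","h3","h4"))/4)
l=P["la2"]-P["lb2"]; print("lev yaw",np.arctan2(l[1],l[0]),(P["la2"]+P["lb2"])/2,(P["la"]+P["lb"])/2)
s=observe();print(R.from_rotvec(s["ee_rot"]).as_matrix().round(3)); print(imaging.camera_params("wrist"))
E
```

```text
h1 [0.5605 0.1218 0.0782]
h2 [ 0.5531 -0.0857  0.0699]
h3 [0.4646 0.1261 0.0771]
h4 [ 0.457  -0.0817  0.0712]
hub [ 0.4998 -0.1575  0.1312]
handle [ 0.4998 -0.2046  0.1748]
la [ 0.518  -0.3627  0.0508]
lb [ 0.3667 -0.3194  0.0502]
la2 [ 0.4951 -0.3595  0.0497]
lb2 [ 0.389  -0.327   0.0486]
bub [ 0.4418 -0.3438  0.0497]
y axis dir -0.03626710096928804 mid [0.50880417 0.0201272  0.07408575]
lev yaw -0.29665781178976974 [ 0.44204591 -0.34324672  0.04916192] [ 0.44232355 -0.34109144  0.0504657 ]
[[-0.895  0.446 -0.001]
 [ 0.446  0.895 -0.001]
 [-0.    -0.001 -1.   ]]
{'camera_matrix': array([[320.55498801,   0.        , 279.9505173 ],
       [  0.        , 320.55498801, 207.63762402],
       [  0.        ,   0.        ,   1.        ]]), 'dist': array([-0.06921679,  0.        ,  0.        ,  0.        ,  0.        ]), 'tool_from_camera': array([[-8.42288599e-04,  9.50081751e-01,  3.11999931e-01,
         8.66723288e-02],
       [ 9.99999200e-01,  1.09477711e-03, -6.34102167e-04,
        -6.97466680e-04],
       [-9.44019281e-04,  3.11999147e-01, -9.50081913e-01,
        -1.58375338e-01],
       [ 0.00000000e+00,  0.00000000e+00,  0.00000000e+00,
         1.00000000e+00]])}
```

apply_moves(commands=[[100,0.7,-0.6,0.2,0],[100,0.7,-0.7,0.1,0],[100,0.7,-0.8,0,0],[100,0.63,-1,0,0],[100,0,-1,0,0],[100,0,-1,0,0],[100,0,-1,0,0],[100,0,-1,0,0],[100,0,-1,0,0],[100,0,-1,0,0],[100,0,-1,0,0],[100,0,-1,0,0]], newtons=20)

```text
clock: 1.6
position: [0.4365, -0.1002, 0.2448]
ee_rot: [0.719, 3.058, 0.0]
force: [2.0, 0.2, 0.0]
width: 0.997
gripper_force: 0.0
```

apply_moves(commands=[[100,0,-1,0,0],[100,0,-1,0,0],[100,0,-1,0,0.15],[100,0,-0.9,-0.3,0.18],[100,0,0,0,0],[100,0,0,0,0]])

```text
clock: 2.35
position: [0.4368, -0.3318, 0.2263]
ee_rot: [-0.466, -3.106, -0.001]
force: [-0.0, 1.1, 0.7]
width: 0.997
gripper_force: 0.0
```

```bash

python3 - <<'E'
from h import *
s=observe(); print(s["clock"],s["position"],s["joints"].round(2),R.from_rotvec(s["ee_rot"]).as_matrix().round(3))
snap("wrist","w1")
E
```

```text
2.35 [ 0.43677965 -0.33182449  0.22626248] [ 0.16  0.33  0.51  1.79 -0.18  1.07  2.02] [[-0.956  0.293 -0.001]
 [ 0.293  0.956  0.001]
 [ 0.001  0.001 -1.   ]]
```

View pics/w1.png

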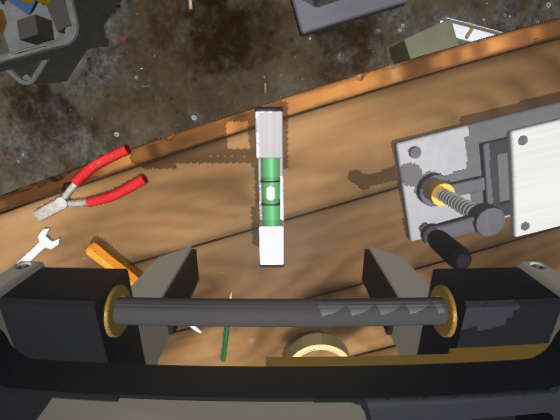

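The wrist view shows the level upright in the picture from (269,110) to (272,265) with its bubble near (270,193). The spindle hub is at (490,218) and the handle at about (450,248).

```bash

python3 - <<'E'
from h import *
d=np.load("pics/w1.npy")
for n,u,v in [("far",269,113),("far2",269,153),("near2",272,231),("near",272,261),("bub",270,193),("hub",490,220),("handle",458,259)]:
    print(n,pix2w("wrist",d,u,v).round(4))
E
```

```text
far [ 0.3601 -0.3191  0.051 ]
far2 [ 0.3986 -0.3313  0.0509]
near2 [ 0.4829 -0.3545  0.0512]
near [ 0.5189 -0.3659  0.0509]
bub [ 0.4399 -0.3433  0.0517]
hub [ 0.4986 -0.1584  0.1312]
handle [ 0.4966 -0.2116  0.1769]
```

apply_moves(commands=[[100,0.07,-0.19,-0.9,0.02],[100,0,0,-1,0],[100,0,0,-1,0],[100,0,0,-0.75,0],[100,0,0,0,0],[20,0,0,0,0],[20,0,0,0,0],[20,0,0,0,0],[20,0,0,0,0],[20,0,0,0,0],[20,0,0,0,0]], newtons=20)

```text
clock: 3.78
position: [0.4411, -0.3438, 0.0077]
ee_rot: [-0.449, -3.109, -0.0]
force: [0.0, 1.2, 0.4]
width: 0.397
gripper_force: 0.0
```

apply_moves(commands=[[10,0,0,0,0],[10,0,0,0,0],[10,0,0,0,0],[10,0,0,0,0]])

```text
clock: 4.28
position: [0.4411, -0.3438, 0.0077]
ee_rot: [-0.449, -3.109, -0.0]
force: [-0.2, -0.6, -0.6]
width: 0.305
gripper_force: 20.0
```

apply_moves(commands=[[10,0,0,0.8,0],[10,0,0,0.9,0],[10,0,0,0.9,0],[10,0,0,0.8,0],[10,0.15,0.6,0.1,-0.33],[10,0.15,0.8,0,-0.33],[10,0.15,0.85,0,-0.33],[10,0.15,0.85,0,-0.33],[10,0.15,0.85,0,-0.33],[10,0.15,0.85,0,-0.33],[10,0.15,0.8,0,-0.33],[10,0.08,0.63,0,-0.33]])

```text
clock: 5.78
position: [0.5089, 0.0324, 0.2176]
ee_rot: [-2.265, -2.177, -0.0]
force: [0.3, -0.0, -2.4]
width: 0.305
gripper_force: 20.0
```

apply_moves(commands=[[10,0,0,-0.7,0],[10,0,0,-0.7,0],[10,0,0,-0.25,0],[10,0,0,0,0]])

```text
clock: 6.28
position: [0.5086, 0.0297, 0.1185]
ee_rot: [-2.261, -2.18, 0.002]
force: [0.3, 0.3, -1.6]
width: 0.305
gripper_force: 20.0
```

```bash

python3 - <<'E'
from h import *
s=observe(); print(s["clock"],s["position"],s["joints"].round(2),s["width"],s["gripper_force"])
snap("scene","s1")
im=cv2.imread("pics/s1.png"); cv2.imwrite("pics/s1c.png",cv2.resize(im[130:310,150:350],None,fx=3.3,fy=3.3))
E
```

```text
6.275 [0.50856358 0.02968294 0.11848175] [-0.63  0.42  0.63  2.02 -0.34  0.81  0.16] 0.30510076699960553 19.998875856399536
```

View pics/s1c.png

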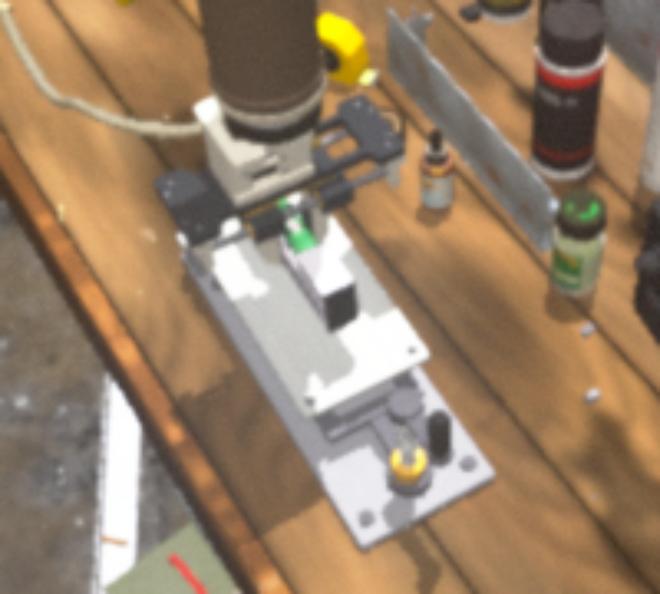

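The level is held, aligned along the table and above it, with all bystanders untouched. Next I lower it.

apply_moves(commands=[[10,0,0,-0.25,0],[10,0,0,-0.2,0],[10,0,0,-0.03,0],[10,0,0,0,0]])

```text
clock: 6.82
position: [0.5089, 0.0299, 0.0899]
ee_rot: [-2.261, -2.181, 0.0]
force: [-0.1, 0.3, -0.4]
width: 0.303
gripper_force: 20.0
```

apply_moves(commands=[[10,0,0,-0.03,0],[10,0,0,0,0]])

```text
clock: 7.08
position: [0.5091, 0.0301, 0.0883]
ee_rot: [2.261, 2.181, 0.0]
force: [0.1, 0.1, -2.6]
width: 0.301
gripper_force: 20.0
```

apply_moves(commands=[[10,0,0,-0.03,0],[10,0,0,0,0]])

```text
clock: 7.32
position: [0.5089, 0.03, 0.0863]
ee_rot: [-2.261, -2.181, 0.0]
force: [0.1, 0.6, -1.7]
width: 0.304
gripper_force: 20.0
```

apply_moves(commands=[[10,0,0,-0.03,0],[10,0,0,0,0]])

```text
clock: 7.58
position: [0.5091, 0.03, 0.0846]
ee_rot: [2.261, 2.181, 0.0]
force: [0.3, -0.1, -0.5]
width: 0.305
gripper_force: 20.0
```

apply_moves(commands=[[10,0,0,-0.02,0],[10,0,0,0,0]])

```text
clock: 7.82
position: [0.5091, 0.0298, 0.0834]
ee_rot: [2.261, 2.18, 0.0]
force: [-0.7, -1.4, 0.8]
width: 0.3
gripper_force: 20.0
```

apply_moves(commands=[[10,0,0,-0.02,0],[10,0,0,0,0]])

```text
clock: 8.07
position: [0.5091, 0.0299, 0.0821]
ee_rot: [2.261, 2.181, 0.0]
force: [0.1, -1.5, 2.3]
width: 0.3
gripper_force: 20.0
```

apply_moves(commands=[[40,0,0,0,0],[60,0,0,0,0],[60,0,0,0,0],[60,0,0,0,0],[60,0,0,0,0]])

```text
clock: 8.7
position: [0.509, 0.0301, 0.0822]
ee_rot: [2.261, 2.181, 0.0]
force: [-0.5, 0.2, -0.6]
width: 0.601
gripper_force: 0.0
```

apply_moves(commands=[[70,0,0,0.3,0],[70,0,0,0.6,0],[70,0,0,0.9,0],[70,0,0,0.7,0],[70,0,0,0,0]])

```text
clock: 9.32
position: [0.5109, 0.03, 0.2351]
ee_rot: [2.259, 2.179, 0.008]
force: [-0.4, 0.8, -1.3]
width: 0.7
gripper_force: 0.0
```

```bash

python3 - <<'E'
from h import *
s=observe(); print(s["clock"],s["position"],s["joints"].round(2),s["width"],s["gripper_force"])
snap("wrist","w2")
E
```

```text
9.325 [0.51086989 0.03004604 0.23508685] [-0.73  0.27  0.72  1.88 -0.21  1.06  0.04] 0.7003745976057482 0.0
```

View pics/w2.png

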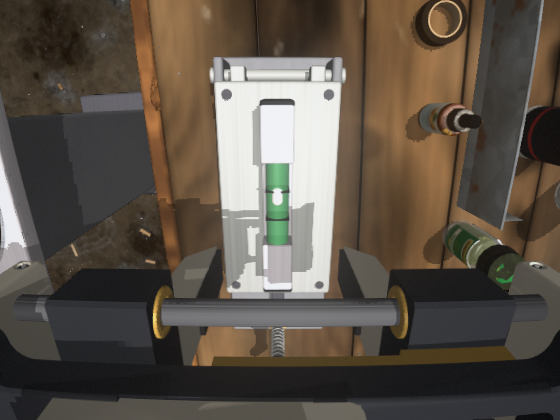

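The wrist view shows the level lying lengthwise, centred on the table at (277,195). Its bubble is at (277,197), shifted towards the hinge end, so the crank end is low as expected. Next I go to the handle.

apply_moves(commands=[[60,-0.05,-0.8,0,0],[60,-0.05,-0.8,0,0],[60,-0.05,-0.8,0,0],[60,-0.06,-0.8,0,0],[60,0,-0.78,0,0],[60,0,0,0,0],[60,0,0,-0.6,0],[60,0,0,-0.6,0],[60,0,0,-0.48,0],[60,0,0,0,0]])

```text
clock: 10.62
position: [0.4944, -0.207, 0.1288]
ee_rot: [-2.257, -2.178, 0.005]
force: [-0.3, -1.3, 0.6]
width: 0.598
gripper_force: 0.0
```

apply_moves(commands=[[10,0,0,0,0],[10,0,0,0,0],[10,0,0,0,0],[10,0,0,0,0],[10,0,0,0,0],[10,0,0,0,0],[10,0,0,0,0],[10,0,0,0,0]], newtons=15)

```text
clock: 11.62
position: [0.4973, -0.2089, 0.132]
ee_rot: [2.26, 2.18, 0.002]
force: [2.9, 1.6, 6.7]
width: 0.193
gripper_force: 15.0
```

apply_moves(commands=[[10,0,0,0.06,0],[10,-0.42,0.11,0,0],[10,-0.3,0.3,0,0],[10,-0.11,0.42,0,0],[10,0.11,0.42,0,0],[10,0.3,0.3,0,0],[10,0.42,0.11,0,0],[10,0,0,0,0]])

```text
clock: 12.62
position: [0.4983, -0.1063, 0.1354]
ee_rot: [-2.257, -2.184, -0.004]
force: [1.4, 10.5, 10.3]
width: 0.192
gripper_force: 15.0
```

```bash

python3 - <<'E'
from h import *
s=observe(); print(s["clock"],s["position"],s["force"],s["joints"].round(2),s["width"],s["gripper_force"])
snap("scene","s2")
im=cv2.imread("pics/s2.png"); cv2.imwrite("pics/s2c.png",cv2.resize(im[150:310,180:360],None,fx=3.3,fy=3.3))
E
```

```text
12.625 [ 0.49831752 -0.10633329  0.13542986] [ 1.4383837  10.49160844 10.25942336] [-0.43  0.41  0.72  2.   -0.36  0.85  0.46] 0.19205455475894215 15.001875894404293
```

View pics/s2c.png

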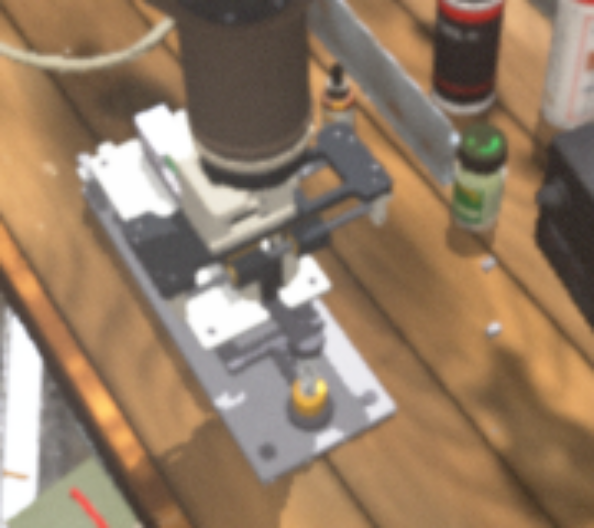

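The crop shows the handle half a turn round, gripped, on the table side. The level is undisturbed.

apply_moves(commands=[[10,0,0.04,0.05,0],[10,0,0,0,0],[10,0,0,0,0]])

```text
clock: 13.05
position: [0.4948, -0.1063, 0.1369]
ee_rot: [-2.259, -2.179, 0.003]
force: [0.1, 1.0, -18.2]
width: 0.187
gripper_force: 15.0
```

apply_moves(commands=[[10,0,0,-0.03,0],[10,0.42,-0.11,0,0],[10,0.3,-0.3,0,0],[10,0.11,-0.42,0,0],[10,-0.11,-0.42,0,0],[10,-0.3,-0.3,0,0],[10,-0.42,-0.11,0,0],[10,0,0,0,0]])

```text
clock: 14.05
position: [0.4956, -0.2091, 0.1375]
ee_rot: [2.263, 2.176, -0.0]
force: [-2.6, -7.3, 0.3]
width: 0.193
gripper_force: 15.0
```

apply_moves(commands=[[10,-0.42,0.11,0,0],[10,-0.3,0.3,0,0],[10,-0.11,0.42,0,0],[10,0.11,0.42,0,0],[10,0.3,0.3,0,0],[10,0.42,0.11,0,0],[10,0,0,0,0]])

```text
clock: 14.92
position: [0.5009, -0.1062, 0.1378]
ee_rot: [2.256, 2.18, 0.005]
force: [1.9, 3.4, 9.1]
width: 0.191
gripper_force: 15.0
```

apply_moves(commands=[[10,0.42,-0.11,0,0],[10,0.3,-0.3,0,0],[10,0.1,-0.27,0,0],[10,0,0,0,0],[50,0,0,0,0],[50,0,0,0,0],[50,0,0,0,0],[50,0,0,0,0],[50,0,0,0.5,0],[50,0,0,0.7,0],[50,0,0,0.5,0],[50,0,0,0,0]])

```text
clock: 16.42
position: [0.5467, -0.1481, 0.2403]
ee_rot: [2.259, 2.179, 0.004]
force: [-0.3, -1.0, -0.2]
width: 0.501
gripper_force: 0.0
```

apply_moves(commands=[[100,-0.1,0.6,0,0],[100,-0.2,0.8,0,0],[100,-0.2,0.8,0,0],[100,-0.1,0.7,0,0],[100,0,0,0,0],[100,0,0,0,0]])

```text
clock: 17.18
position: [0.5092, 0.026, 0.2376]
ee_rot: [-2.261, -2.181, 0.002]
force: [0.3, 0.9, -0.6]
width: 1.0
gripper_force: 0.0
```

```bash

python3 - <<'E'
from h import *
s=observe(); print(s["clock"],s["position"],s["force"],s["joints"].round(2),s["width"])
snap("wrist","w3")
im=cv2.imread("pics/w3.png"); cv2.imwrite("pics/w3c.png",cv2.resize(im[60:310,180:380],None,fx=2.4,fy=2.4))
E
```

```text
17.175 [0.50918506 0.02595863 0.23755383] [ 0.27038151  0.85713082 -0.55469284] [-0.75  0.27  0.75  1.88 -0.21  1.07  0.05] 0.9997091296888219
```

View pics/w3c.png

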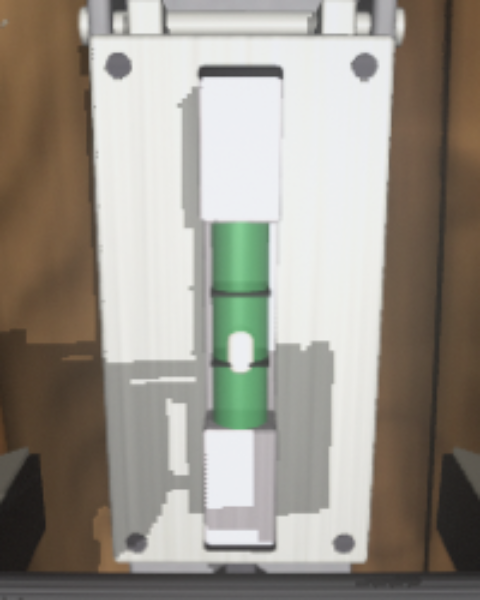

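The crop shows the lines at rows 292 and 364 and the bubble centred near row 351, about 8.4 mm towards the crank. I expect 8.75 mm when unpressed with the seat level, so the cranking is right. Next I locate the block tops.

```bash

python3 - <<'E'
from h import *
d=np.load("pics/w3.npy")
for n,u,v in [("f1",240,90),("f2",242,205),("n1",240,440),("n2",240,525),("t1",118,66),("t2",364,66),("t3",137,542),("t4",343,542)]:
    print(n,pix2w("wrist",d,180+u/2.4,60+v/2.4).round(4))
E
```

```text
f1 [0.5111 0.1149 0.13  ]
f2 [0.5103 0.0772 0.1306]
n1 [ 0.5063 -0.0091  0.1335]
n2 [ 0.505  -0.0441  0.1355]
t1 [0.4641 0.1268 0.0797]
t2 [0.5597 0.1231 0.0801]
t3 [ 0.4561 -0.0798  0.0873]
t4 [ 0.5512 -0.0837  0.0871]
```

apply_moves(commands=[[100,0,0,0,0.35],[100,0,0,0,0.35],[100,0,0,0,0.35],[100,0,0,0,0.35],[100,0,0,0,0.35],[100,0,0,0,0.35],[100,0,0,0,0.35],[100,0,0,0,0.35],[100,0,0,0,0.34],[100,0,0,0,0],[100,0,0,0,0]])

```text
clock: 18.6
position: [0.5096, 0.0255, 0.238]
ee_rot: [-0.066, -3.141, 0.0]
force: [-0.6, 0.3, 0.7]
width: 1.002
gripper_force: 0.0
```

The table tilt left alone reads 0.0353, so it will be level when pressed. Next I press with both open fingertips on the two end blocks.

apply_moves(commands=[[100,-0.02,0.08,-0.6,0],[100,0,0,-0.6,0],[100,0,0,-0.38,0],[100,0,0,0,0],[100,0,0,0,0]])

```text
clock: 19.23
position: [0.509, 0.031, 0.1442]
ee_rot: [0.06, 3.14, 0.0]
force: [0.1, -0.1, 0.5]
width: 1.001
gripper_force: 0.0
```

apply_moves(commands=[[100,0,0,-0.08,0],[100,0,0,-0.03,0],[100,0,0,0,0],[100,0,0,0,0]])

```text
clock: 19.73
position: [0.5085, 0.0312, 0.1369]
ee_rot: [0.058, 3.141, 0.0]
force: [0.1, 0.6, 0.8]
width: 0.999
gripper_force: 0.0
```

apply_moves(commands=[[100,0,0,-0.03,0],[100,0,0,-0.03,0],[100,0,0,0,0],[100,0,0,0,0]])

```text
clock: 20.23
position: [0.5085, 0.031, 0.1333]
ee_rot: [0.058, 3.141, -0.0]
force: [-1.0, -0.9, 4.9]
width: 0.998
gripper_force: 2.3
```

apply_moves(commands=[[100,0,0,-0.03,0],[100,0,0,-0.02,0],[100,0,0,0,0],[100,0,0,0,0]])

```text
clock: 20.72
position: [0.5087, 0.0301, 0.1305]
ee_rot: [0.059, 3.14, -0.001]
force: [-0.9, -4.0, 6.2]
width: 1.002
gripper_force: 3.3
```

apply_moves(commands=[[100,0,0,-0.02,0],[100,0,0,0,0],[100,0,0,0,0]])

```text
clock: 21.1
position: [0.5088, 0.03, 0.1293]
ee_rot: [0.06, 3.14, -0.002]
force: [-0.9, -4.6, 7.7]
width: 1.003
gripper_force: 3.5
```

apply_moves(commands=[[100,0,0,-0.02,0],[100,0,0,0,0],[100,0,0,0,0]])

```text
clock: 21.48
position: [0.5089, 0.0299, 0.1284]
ee_rot: [0.06, 3.14, -0.001]
force: [-1.7, -4.0, 10.2]
width: 0.999
gripper_force: 4.9
```

apply_moves(commands=[[100,0,0,-0.01,0],[100,0,0,0,0],[100,0,0,0,0]])

```text
clock: 21.85
position: [0.509, 0.0298, 0.1281]
ee_rot: [0.06, 3.14, -0.001]
force: [-3.7, -5.9, 14.2]
width: 0.998
gripper_force: 7.2
```

apply_moves(commands=[[100,0,0,-0.01,0],[100,0,0,0,0],[100,0,0,0,0],[100,0,0,0,0]])

```text
clock: 22.35
position: [0.5091, 0.0297, 0.128]
ee_rot: [0.06, 3.139, -0.001]
force: [-4.5, -6.7, 20.2]
width: 0.998
gripper_force: 9.9
```

```bash

python3 - <<'E'
from h import *
s=observe(); print(s["clock"],s["position"],s["force"])
a,_=snap("wrist","w4")
cv2.imwrite("pics/w4c.png",cv2.resize(a[100:400,100:460,::-1],None,fx=2,fy=2))
E
```

```text
22.35 [0.50906338 0.02970649 0.12796958] [-4.45774992 -6.70941652 20.23426331]
```

View pics/w4c.png

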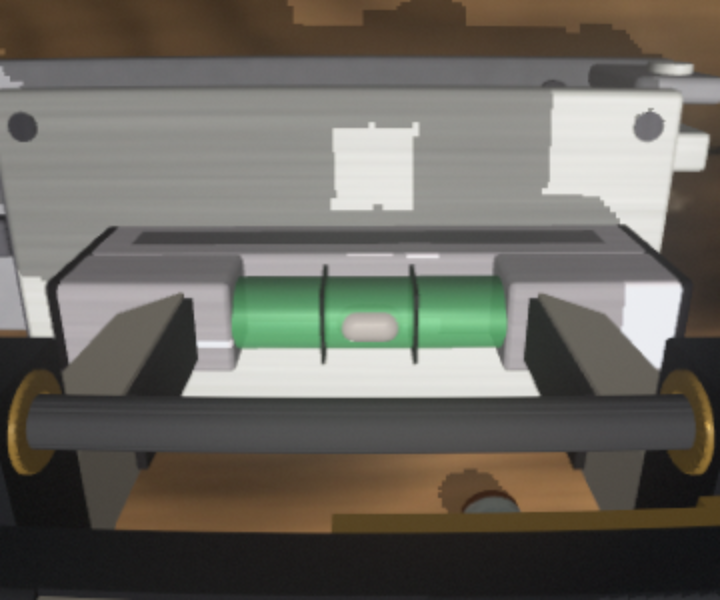

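The crop shows the bubble at (370,327) between the lines at 323 and 414 (centre 368.5), with both fingers on the end blocks. It is centred and firmly down.

```bash
python3 -c "
from cell import arm
print(arm.sign_off())"
```

```text
the job is handed in; nothing more can be done
None
```

I handed the job in at about 22 s with the level lengthwise on the table, the crank turned about 1.7 turns, and both fingers still pressing the level with about 20 N; the last picture showed the bubble within about 1 mm of centre, and the judge's result was not shown to me.

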